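Sort bar offcuts on the tilting board

ROBOT

A 6-joint arm with a two-finger parallel gripper is mounted at the origin on a cart in front of the work surface, level with it; the furniture and walls round the work are solid. World frame = base frame: x ahead of the robot, y to its left, z up, the work surface at z = 0. Lengths are in m, angles in rad, forces in N, time in s.
With the tool pointing down it reaches from about 0.375 to 0.9 m from the base axis. Payload 3.1 kg.
Tool frame: the origin (TCP) lies on the centre line of the jaws, within the pads' length; the fingertips stand 25 mm ahead of it and the grasp point (between the pads) lies 6 mm ahead of it (robot.nose_length is the y of the fingertips in the tool frame, in m); y points along the fingers, z is the direction in which the jaws open and shut, and the axes are right-handed (so a half turn about y gives the same grasp; the last joint's range is limited). The gripper opens to 87 mm and grips with 3 to 60 N. Pads are 19 mm wide; open, the fingers measure 117 mm over their backs; the gripper's body (75 mm by 190 mm) begins 51 mm behind the grasp point.
Start: joints at [1.012, 0.527, 1.433, -0, 1.181, -0.178], TCP at [0.232, 0.58, 0.248] pointing down, gripper open.
Joint ranges: [-3.08, 3.08], [-0.75, 2.2], [0.22, 2.44], [-1.43, 4.57], [0, 2.65], [-2.85, 2.85]. Speed limits (rad/s): [2.79, 2.79, 3.14, 3.14, 3.14, 3.14].

INTERFACE

Orientations are given as a unit quaternion [x, y, z, w].
In Python, from rig import robot, eyes, ticket gives the robot as it stands.
- The arm moves only by the tool play_rows, never from a script. Its argument "series" is a list of rows, each a list of 7 numbers: the opening, from 0 (shut) to 1 (fully open), then the shift along the tool's x, y, z scaled (see below), then the turn, a rotation vector about the tool's x, y, z scaled (see below). In form: [[claw, dx, dy, dz, ax, ay, az], ...]. A call has 1 to 12 rows; each row shifts and turns the commanded pose from where the row before left it, along the tool's axes as they then stand; what a row does not reach is not made up. The controller multiplies each number of a shift by 100 mm and each number of a turn by 180 degrees. A row lasts 1/12 s, in which the tool goes at most 41.7 mm and 7.16 degrees, less where a joint would pass 70% of its speed; a pose out of reach is approached as far as the arm can. A call with a number of a shift or a turn outside -1 to 1 is refused whole. A call with a gripper value outside its range is refused whole. The fingers move at their own pace and stop on an object; "grip_force" is the grip in N (left out, the last holds). Time passes only in rows, so rows that do not move let the fingers close. It gives the time, the measured TCP pose, the force and the opening at its end, in the units of the state.
- robot.get_obs(): the state, without advancing time (a new reading comes with each control period).
- eyes.camera(name): name is "side" or "top"; returns the picture (420x560x3 uint8, red, green, blue); there is no depth.
- eyes.camera_params(name): a dict with "K" (3x3 intrinsics, pixels), "D" ([k1, k2, p1, p2, k3] as OpenCV has them; the pictures are not rectified), "rvec" (rotation vector, rad) and "tvec" (3), from world to camera coordinates, as OpenCV has them. Camera axes: x right, y down, z forward; pixel columns grow to the right and rows downward; lengths in m; the calibration is good to about 2 mm. A picture is of the moment at which its call begins. camera_params takes no time and is no camera call.
- ticket.hand_in(): hands the job in, once; it reports no verdict.
The state is a dict: "time": time; "q": joint angles; "joint_velocities": joint speeds; "joint_torque": joint torques, N m; "position": TCP position; "tool_rot": TCP orientation; "ft_force": force on the tool from outside, world axes, zero at the start; "moment": the same for the moment, N m; "grip_width": finger opening in m.
Only numpy, scipy, OpenCV 4.12 (cv2) and the standard library are available. Lean on these libraries where they do the work, as an engineer would, in place of code of your own. Each camera call takes 0.05 s, during which the arm holds its last target.

TASK

Raise the hinged board by its handle until the two round bars roll off into the trough by themselves while the two flat bars stay put; do not touch the round bars. Leave the board standing tilted, then push each flat bar up the slope into the bay under the clear strip until it sits squarely and fully home against the top stop, feeling for the stop rather than ramming it. Leave the other things on the bench where they are.

Things in the scene. Friction and masses are not known exactly. Their poses are not given: they have to be found in the camera images.
- stand: Fixed wooden stand of the sorter, 236 mm across (x) by about 325 mm long (y). Origin on the bench, under the middle of the board's hinge line; +y points up the slope (from trough to handle), x runs along the hinge, z up. The hinge axis is the line y = 0, z = 40 mm of this frame. Trough on its -y side, board on its +y side.
- board (a joint): Tilt of the board about the hinge, rad: 0 level (as found), grows as the handle end rises, up to 0.55. The hinge is stiff: it stays where it is left, and takes about 10 to 15 N at the handle to lift. The board is 8 mm plywood, top face 48 mm above the bench when level, 214 mm wide between outer faces and 236 mm long, with side rails 16 mm high.
- handle (a point): Middle of the handle: a round aluminium bar 13 mm in diameter, parallel to the hinge (x), 83 mm clear between its two posts, at the upper end of the board 224 mm up from the hinge, its centre 52 mm above the board's top face; the clear strip below it has its top 28.5 mm above the board face. Axes are the board's: x along the hinge, y up the slope, z square to the board.
- stop (a point): Point on the board's top face at the middle of the top stop's working face, 205 mm up from the hinge. Axes are the board's (x along the hinge, y up the slope, z square to the board, tilting with it). The stop is a wooden strip across the whole width; a clear strip 5 mm thick runs 23.5 mm above the board face from 40 mm below the stop (y = -40 mm) up over it, leaving a slot 23.5 mm high, open downhill.
- trough (a point): Middle of the floor of the trough below the hinge, 6 mm above the bench: 70 mm long (y), 210 mm wide (x), low side wall 80 mm high. Axes are the stand's.
- round_1: Round steel bar 62 mm long, 26 mm across, lying across the slope on the board; origin at its centre, x along the bar (y and z turn as it rolls). Turned with twelve narrow flats, so it does not roll by itself until the board is tilted about 0.27 rad. It shares a lane with round_2, which lies downhill of it; which of three lanes (66 mm apart in x) varies.
- round_2: The second round steel bar, same as round_1, lying 38 to 44 mm downhill of it.
- flat_1: Flat steel bar 28 x 80 x 12 mm (x, y, z of its own frame) lying on the board with its length roughly up the slope; origin at its centre. It grips the board by friction up to a tilt of at least 0.42 rad. Fully home, its centre is 40 mm below the stop and its lower half still shows below the clear strip.
- flat_2: The second flat steel bar, same as flat_1, in another lane.
- blower: Bystander: dark blue rubber puffer, 51 mm bulb, 116 mm tall, origin under its centre. Not to be moved.
- gauge: Bystander: small round dial gauge lying flat, 70 x 49 x 12 mm, origin under its centre. Not to be moved.
Not all that is in view belongs to the job. What is shaped like the round_1 but orange or purple is not meant.

How it is judged:
On the way, in this order (a step that is already met when the one before it is completed fails the run):
1. the board is tilted, both round bars lie in the trough and both flat bars are still on the board (value of joint board above 0.2 rad and y of round_1 in the frame of trough between -0.04 and 0.04 m and x of round_1 in the frame of trough between -0.11 and 0.11 m and z of each of round_1, round_2 in the frame of trough below 0.035 m and y of round_2 in the frame of trough between -0.04 and 0.04 m and x of round_2 in the frame of trough between -0.11 and 0.11 m and z of flat_1 in the frame of stop between 0 and 0.014 m and y of each of flat_1, flat_2 in the frame of stop above -0.19 m and z of flat_2 in the frame of stop between 0 and 0.014 m), for 0.2 s.
2. both flat bars are home against the top stop (y of each of flat_1, flat_2 in the frame of stop above -0.0435 m and angle between the y axis of each of flat_1, flat_2 and the y axis of stop, either way round below 0.09 rad and z of flat_1 in the frame of stop between 0 and 0.012 m and x of flat_1 in the frame of stop between -0.1 and 0.1 m and z of flat_2 in the frame of stop between 0 and 0.012 m and x of flat_2 in the frame of stop between -0.1 and 0.1 m and y of round_1 in the frame of trough between -0.04 and 0.04 m and x of round_1 in the frame of trough between -0.11 and 0.11 m and z of each of round_1, round_2 in the frame of trough below 0.035 m and y of round_2 in the frame of trough between -0.04 and 0.04 m and x of round_2 in the frame of trough between -0.11 and 0.11 m), for 0.2 s.
At the end, for the whole second after the job is handed in: The board stands tilted (more than 0.2 rad); both round bars rest in the trough; both flat bars lie on the board under the clear strip with their upper ends within 3.5 mm of the top stop and square to it within 0.09 rad; nothing moves (all of step 2 and value of joint board above 0.2 rad and linear speed of each of round_1, round_2, flat_1, flat_2 below 0.02 m/s); the robot touches nothing.
It fails at once if a round bar is touched by the robot (contact force between any of the fingers, the arm and round_1 above 1 N or contact force between any of the fingers, the arm and round_2 above 1 N).
It fails at once if a flat bar is rammed: the fingers press on it with more than 40 N (contact force between the fingers and flat_1 above 40 N or contact force between the fingers and flat_2 above 40 N).
It fails at once if a bystander (blower, gauge) is moved by more than 30 mm (distance of any of blower, gauge from where it was at the start of the episode above 0.03 m).
It also fails if it takes over 58 s, if anything falls off the work surface, if the arm or the gripper's body presses on something with over 40 N, if the wrist force passes 120 N, or if a joint passes its speed limit or range.

## Working session

There is one attempt and no reset: what is moved stays moved. The work goes in short steps, Python scripts to look and compute and a tool call to move; the robot and the scene stay as the last step left them, time stands still between calls to the robot, and variables do not carry over. Pictures are saved under pics/ and viewed, and the job is handed in when it is done.

Besides the shell and the picture viewer there is one more tool, called after "Request:" as a command line: name --pt "numbers of a row" for each row, then --argument value for the rest. play_rows: Moves the arm, as the interface text tells. Its arguments: {"type":"object","properties":{"series":{"type":"array","items":{"type":"array","items":{"type":"number"}}},"grip_force":{"type":"number"}},"required":["series"]}

```bash
ls; mkdir -p pics
python3 - <<'E'
from rig import robot, eyes, ticket
import cv2
print(robot.get_obs(), robot.nose_length)
for n in("side","top"):
    im=eyes.camera(n); cv2.imwrite(f"pics/{n}0.png",im[:,:,::-1]); print(n,eyes.camera_params(n))
E
```

```text
pics
{'time': 0.0, 'q': array([ 1.01145912e+00,  5.28506537e-01,  1.43388346e+00, -2.05984045e-05,
        1.18138604e+00, -1.78489893e-01]), 'joint_velocities': array([-0.00064785, -0.00055765, -0.00145557, -0.00108609,  0.00063751,
       -0.00082312]), 'joint_torque': array([-1.55751128e-03, -4.40050256e+01, -1.76586199e+01,  6.32878882e-02,
        5.83287387e-02, -1.55605203e-04]), 'position': array([0.23192775, 0.57965326, 0.24655276]), 'tool_rot': array([ 0.69504776, -0.13410685,  0.13356269, -0.69360289]), 'ft_force': array([-0.22779723,  0.29004038,  0.7789413 ]), 'moment': array([0.02861038, 0.02417851, 0.01516953]), 'grip_width': 0.0872278595298667} 0.025
side {'K': array([[390.2457405 ,   0.        , 283.20781652],
       [  0.        , 390.2457405 , 208.79190366],
       [  0.        ,   0.        ,   1.        ]]), 'D': array([-0.06681774,  0.        ,  0.        ,  0.        ,  0.        ]), 'rvec': array([ 2.27997693, -0.15991574,  0.0922496 ]), 'tvec': array([-0.46314992,  0.27423108,  0.99302486])}
top {'K': array([[415.04984547,   0.        , 289.06861426],
       [  0.        , 415.04984547, 218.51360726],
       [  0.        ,   0.        ,   1.        ]]), 'D': array([-0.00043623,  0.        ,  0.        ,  0.        ,  0.        ]), 'rvec': array([ 2.20816753, -2.17686281,  0.10463925]), 'tvec': array([0.1988393 , 0.49837625, 1.07505928])}
```

View pics/side0.png

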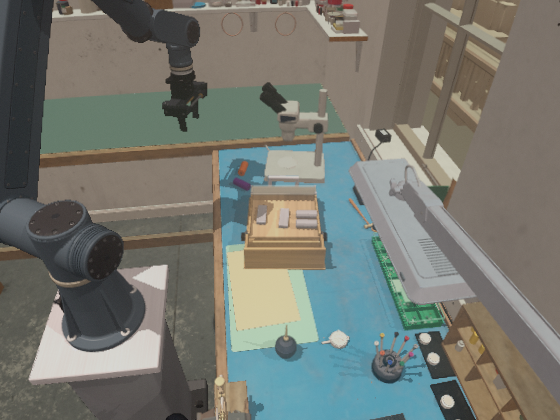

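View pics/top0.png

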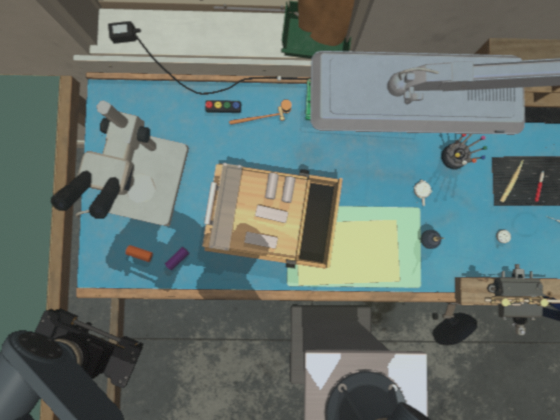

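Run:
```python
import cv2
a=cv2.imread("pics/top0.png")[150:280,190:350]; cv2.imwrite("pics/topc.png",cv2.resize(a,None,fx=5,fy=4.6,interpolation=cv2.INTER_CUBIC)[:600,:800])
a=cv2.imread("pics/side0.png")[175:275,235:335]; cv2.imwrite("pics/sidec.png",cv2.resize(a,None,fx=6,fy=6,interpolation=cv2.INTER_CUBIC))
```

```text
(no output)
```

View pics/topc.png

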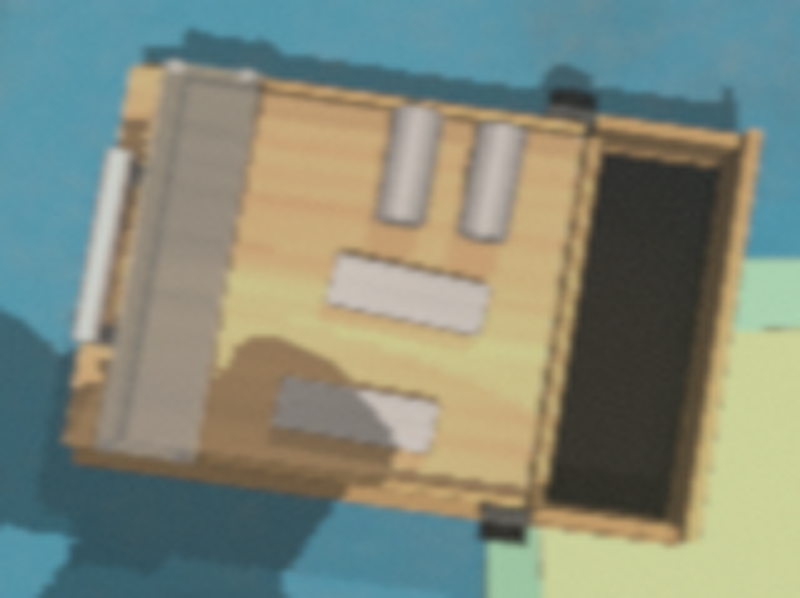

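View pics/sidec.png

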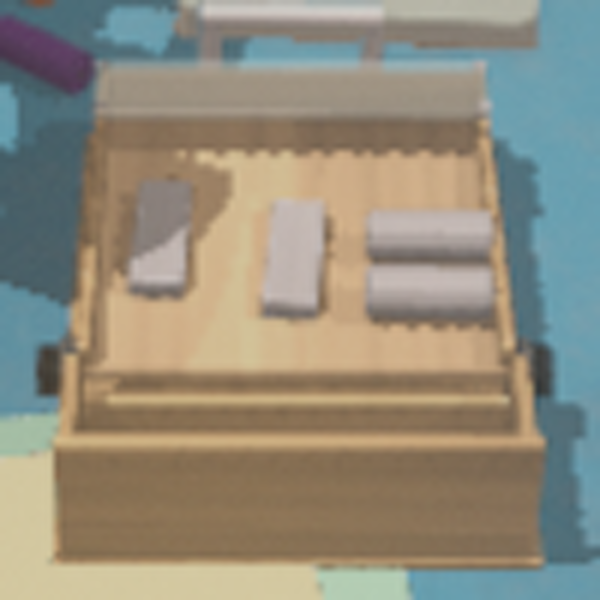

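```bash
cat > h.py <<'E'
import numpy as np, cv2
from scipy.optimize import least_squares
from scipy.spatial.transform import Rotation as R
from rig import robot, eyes, ticket
P={n:eyes.camera_params(n) for n in("side","top")}
def proj(n,X):
    p=P[n]; return cv2.projectPoints(np.atleast_2d(np.array(X,float)),p["rvec"],p["tvec"],p["K"],p["D"])[0][:,0]
def onplane(n,uv,z):
    p=P[n]; u=cv2.undistortPoints(np.array(uv,float).reshape(-1,1,2),p["K"],p["D"])[:,0]
    Rm=cv2.Rodrigues(p["rvec"])[0]; c=-Rm.T@p["tvec"]; d=np.c_[u,np.ones(len(u))]@Rm
    return c+d*((z-c[2])/d[:,2])[:,None]
def tc(x,y): return (190+x/5,150+y/4.6)
def sc(x,y): return (235+x/6,175+y/6)
def snap(tag):
    for n in("side","top"):
        cv2.imwrite(f"pics/{n}_{tag}.png",eyes.camera(n)[:,:,::-1])
E
python3 - <<'E'
from h import *
ob=[]
# (cam, px, model pt in stand frame)
ob+=[("top",tc(118,150),(.0,0.224,.1),'mid',tc(88,340)),("side",sc(203,12),(0,.224,.1),'mid',sc(380,14)),
("top",tc(572,100),(0,0,.04),'mid',tc(503,522)),("side",sc(50,370),(0,0,.04),'mid',sc(543,370)),
("top",tc(258,82),(0,.165,.0765),'mid',tc(197,460)),]
obs=[(c,(np.array(a)+np.array(b))/2,m) for c,a,m,_,b in ob]
def T(v,m):
    c,s=np.cos(v[2]),np.sin(v[2]); return np.array([v[0]+c*m[0]-s*m[1],v[1]+s*m[0]+c*m[1],m[2]])
f=lambda v:np.concatenate([proj(c,T(v,m))[0]-px for c,px,m in obs])
h=onplane("top",[obs[2][1],obs[0][1]],.04); print(h)
d=h[1]-h[0]
s=least_squares(f,[h[0,0],h[0,1],np.arctan2(-d[0],d[1])]); print(s.x,s.fun.round(2))
# yaw from across lines
for a,b,z in [((118,150),(88,340),.1),((572,100),(503,522),.04),((258,82),(197,460),.0765),((760,132),(690,540),.08)]:
    w=onplane("top",[tc(*a),tc(*b)],z); d=w[1]-w[0]; print(w,np.hypot(*d[:2]),np.arctan2(d[1],d[0]))
E
```

```text
[[0.49638817 0.18470423 0.04      ]
 [0.53001181 0.40870138 0.04      ]]
[ 0.49605952  0.17912133 -0.12323434] [-1.22 -0.09 -1.09 -0.53  2.16  0.16 -0.54  0.91 -0.93 -1.41]
[[0.57411805 0.39259885 0.1       ]
 [0.47313592 0.40431486 0.1       ]] 0.10165950910442682 3.026088452564263
[[0.61618415 0.1681991  0.04      ]
 [0.37865273 0.20092523 0.04      ]] 0.23977526417052306 3.0046786066889406
[[0.61639519 0.32765034 0.0765    ]
 [0.41093842 0.3531229  0.0765    ]] 0.20702979148607367 3.0182419537976273
[[0.59259611 0.07606853 0.08      ]
 [0.37155366 0.10974939 0.08      ]] 0.22359375164838619 2.990382932105464
```

```bash
cat >> h.py <<'E'
S=np.array([0.496,0.179,-0.125])
def stand(m,tilt=0,board=False):
    """board pt: m=(x, y from hinge, z above top face)"""
    m=np.array(m,float)
    if board:
        y,z=m[1],m[2]+.008; m=np.array([m[0],y*np.cos(tilt)-z*np.sin(tilt),.04+y*np.sin(tilt)+z*np.cos(tilt)])
    c,s=np.cos(S[2]),np.sin(S[2]); return np.array([S[0]+c*m[0]-s*m[1],S[1]+s*m[0]+c*m[1],m[2]])
def overlay(n,src,dst,box,f,tilt=0):
    im=cv2.imread(src); x0,y0,x1,y1=box
    im=cv2.resize(im[y0:y1,x0:x1],None,fx=f,fy=f,interpolation=cv2.INTER_CUBIC)
    def line(a,b,col):
        p=proj(n,[stand(a[:3],tilt,a[3]),stand(b[:3],tilt,b[3])]); p=((p+.5-[x0,y0])*f-.5).astype(int)
        cv2.line(im,tuple(map(int,p[0])),tuple(map(int,p[1])),col,1)
    def rect(x0_,y0_,x1_,y1_,z,b,col):
        c=[(x0_,y0_,z,b),(x1_,y0_,z,b),(x1_,y1_,z,b),(x0_,y1_,z,b)]
        for i in range(4): line(c[i],c[(i+1)%4],col)
    rect(-.107,0,.107,.236,.016,1,(255,0,0))
    rect(-.105,-.035-.0,.105,.035,0,1,(0,0,0)) if 0 else None
    line((-.0415,.224,.052,1),(.0415,.224,.052,1),(0,0,255))
    line((-.107,.165,.0285,1),(.107,.165,.0285,1),(0,255,0))
    line((-.118,0,.04,0),(.118,0,.04,0),(255,0,255))
    rect(-.118,-.086,.118,0,.08,0,(0,255,255))
    cv2.imwrite(dst,im)
E
python3 - <<'E'
from h import *
print(onplane("side",[sc(203,12),sc(380,14)],.1),onplane("side",[sc(203,12),sc(380,14)],.1).mean(0))
overlay("top","pics/top0.png","pics/ot.png",(190,150,350,270),5)
overlay("side","pics/side0.png","pics/os.png",(235,175,335,275),6)
E
```

```text
[[0.47857786 0.40513551 0.1       ]
 [0.57494133 0.39091676 0.1       ]] [0.52675959 0.39802614 0.1       ]
```

View pics/ot.png

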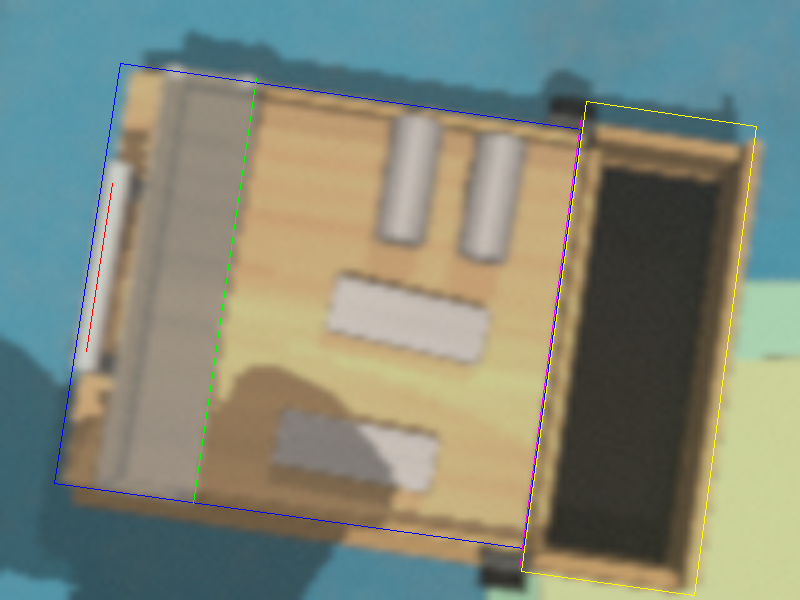

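View pics/os.png

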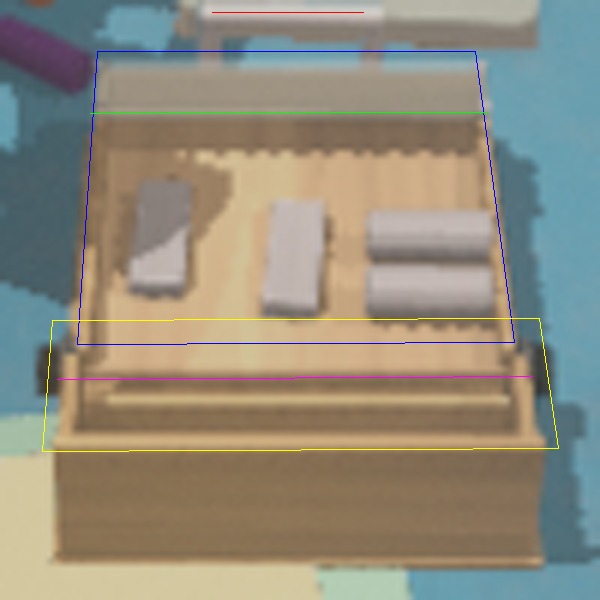

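```bash
cat >> h.py <<'E'
def frame(tilt,jaw='y'):
    c,s=np.cos(S[2]),np.sin(S[2]); ex=np.array([c,s,0]); ey0=np.array([-s,c,0]); ez=np.array([0,0,1.])
    ey=np.cos(tilt)*ey0+np.sin(tilt)*ez; n=-np.sin(tilt)*ey0+np.cos(tilt)*ez
    return ex,ey,n
def rel(pos,Rt):
    """shift and turn in tool axes, from present measured pose, in scaled units"""
    o=robot.get_obs(); R0=R.from_quat(o["tool_rot"])
    d=R0.inv().apply(np.array(pos)-o["position"]); r=(R0.inv()*R.from_matrix(Rt)).as_rotvec()
    print("pos",o["position"].round(4),"F",o["ft_force"].round(2),"t",round(o["time"],2)); print("shift/100mm",(d*10).round(3),"turn/180",(r/np.pi).round(4))
E
python3 - <<'E'
from h import *
o=robot.get_obs(); print(R.from_quat(o["tool_rot"]).as_matrix().round(3))
def pt(x,y):return (190+(x+.5)/5-.5,150+(y+.5)/5-.5)
for q in [[(340,275),(490,308),(478,363),(328,330)],[(283,408),(440,433),(427,492),(272,463)]]:
    w=onplane("top",[pt(*a) for a in q],.06); c=w.mean(0)-[S[0],S[1],0]; cs,sn=np.cos(S[2]),np.sin(S[2])
    M=np.array([[cs,sn],[-sn,cs]]); b=((w[:,:2]-S[:2])@M.T); print(b.round(4),b.mean(0))
    d=b[0]+b[3]-b[1]-b[2]; print("yaw",np.arctan2(-d[0],d[1]))
ex,ey,n=frame(0)
for sgn in(1,-1):
    Rt=np.c_[np.cross(-n,sgn*ey),-n,sgn*ey]; rel([.525,.399,.25],Rt)
E
```

```text
[[ 0.928 -0.001  0.372]
 [-0.372 -0.002  0.928]
 [-0.    -1.    -0.002]]
[[ 0.0166  0.1108]
 [ 0.0106  0.0333]
 [-0.0178  0.0355]
 [-0.0119  0.1127]] [-0.00061032  0.07307598]
yaw -0.07710590057011804
[[-0.054   0.1294]
 [-0.0555  0.0495]
 [-0.0857  0.0518]
 [-0.082   0.1309]] [-0.06928566  0.09041347]
yaw -0.03223567035889897
pos [0.232  0.5797 0.2467] F [-0.01  0.   -0.68] t 0.1
shift/100mm [ 3.392 -0.033 -0.589] turn/180 [ 0.0006 -0.0814 -0.0002]
pos [0.232  0.5797 0.2467] F [-0.01  0.   -0.68] t 0.1
shift/100mm [ 3.392 -0.033 -0.589] turn/180 [3.000e-04 9.186e-01 8.000e-04]
```

Run:
```python
from h import *
for z in(0,.2,.3): print(z,onplane("top",[(105,195),(70,190),(120,140),(146,130),(187,150),(175,222)],z).round(3).tolist())
print(proj("side",[[.525,.45,.15],[.525,.5,.25]]))
```

```text
0 [[0.552, 0.696, 0.0], [0.564, 0.789, 0.0], [0.701, 0.663, 0.0], [0.73, 0.594, 0.0], [0.677, 0.483, 0.0], [0.483, 0.508, 0.0]]
0.2 [[0.527, 0.611, 0.2], [0.537, 0.687, 0.2], [0.649, 0.584, 0.2], [0.673, 0.528, 0.2], [0.63, 0.437, 0.2], [0.47, 0.457, 0.2]]
0.3 [[0.514, 0.569, 0.3], [0.523, 0.636, 0.3], [0.623, 0.545, 0.3], [0.644, 0.495, 0.3], [0.606, 0.413, 0.3], [0.464, 0.432, 0.3]]
[[280.98703946 155.82674008]
 [279.12811375 121.55854467]]
```

Run:
```python
import cv2
a=cv2.imread("pics/side0.png")[70:250,150:400]; cv2.imwrite("pics/sided.png",cv2.resize(a,None,fx=3.2,fy=3.2,interpolation=cv2.INTER_CUBIC))
```

```text
(no output)
```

View pics/sided.png

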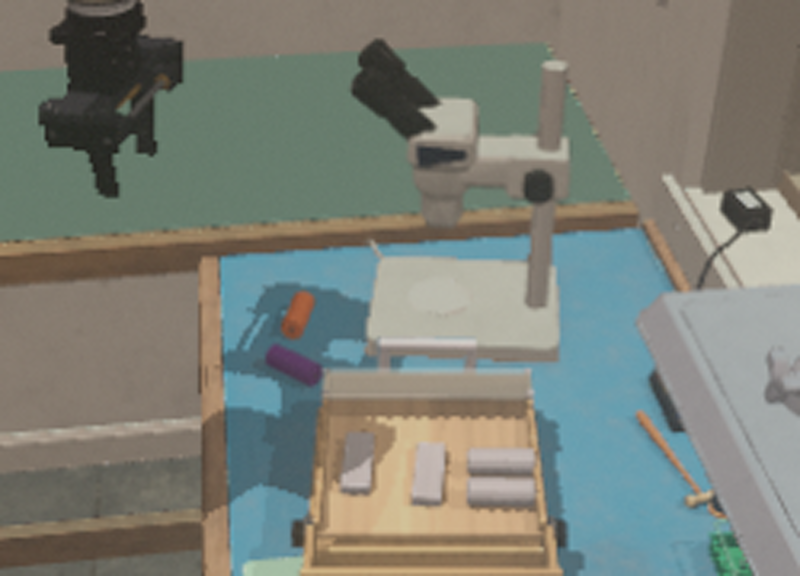

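Request:
play_rows --pt "1 0.227 0 -0.297 0 0 0" --pt "1 0.227 0 -0.297 0 0 0" --pt "1 0.227 0 -0.297 0 0 0" --pt "1 0.227 0 -0.297 0 0 0" --pt "1 0.227 0 -0.297 0 0 0" --pt "1 0.323 0 0.127 0 0 0" --pt "1 0.323 0 0.127 0 0 0" --pt "1 0.323 0 0.127 0 0 0" --pt "1 0.323 0 0.127 0 0 0" --pt "1 0.323 0 0.127 0 0 0" --pt "1 0.323 0 0.127 0 0 0" --pt "1 0.323 0 0.127 0 0 0"

```text
time: 1.1
position: [0.5267, 0.3982, 0.247]
tool_rot: [0.695, -0.134, 0.134, -0.694]
ft_force: [0.5, 0.8, -0.3]
grip_width: 0.0873
```

Request:
play_rows --pt "1 0 0 0 0 -0.027 0" --pt "1 0 0 0 0 -0.027 0" --pt "1 0 0 0 0 -0.027 0" --pt "1 0 0 0 0 0 0" --pt "1 0 0 0 0 0 0"

```text
time: 1.52
position: [0.5251, 0.3985, 0.247]
tool_rot: [0.706, -0.046, 0.045, -0.705]
ft_force: [-0.6, 1.2, 0.3]
grip_width: 0.0873
```

Run:
```python
from h import *
ex,ey,n=frame(0)
rel([.525,.399,.106],np.c_[ex,-n,ey]); print(robot.get_obs()['q'])
```

```text
pos [0.5251 0.3985 0.247 ] F [-0.62  1.15  0.28] t 1.52
shift/100mm [-0.     1.41   0.006] turn/180 [ 0.0002 -0.0011 -0.0003]
[ 4.79951798e-01  5.75797759e-01  1.34038378e+00  1.30975852e-05
  1.22662126e+00 -9.62273854e-01]
```

Request:
play_rows --pt "0.6 0 0.3 0 0 0 0" --pt "0.6 0 0.3 0 0 0 0" --pt "0.6 0 0.3 0 0 0 0" --pt "0.6 0 0.2 0 0 0 0" --pt "0.6 0 0.15 0 0 0 0" --pt "0.6 0 0.14 0 0 0 0" --pt "0.6 0 0 0 0 0 0" --pt "0.6 0 0 0 0 0 0"

```text
time: 2.18
position: [0.5247, 0.3985, 0.1079]
tool_rot: [0.706, -0.046, 0.044, -0.705]
ft_force: [-0.7, -0.5, -0.6]
grip_width: 0.0529
```

Run:
```python
from h import *
snap("g")
for n,b in (("top",(190,150,350,270)),("side",(215,125,375,245))):
    a=cv2.imread(f"pics/{n}_g.png")[b[1]:b[3],b[0]:b[2]]; cv2.imwrite(f"pics/{n}_gc.png",cv2.resize(a,None,fx=5,fy=5,interpolation=cv2.INTER_CUBIC))
```

```text
(no output)
```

View pics/top_gc.png

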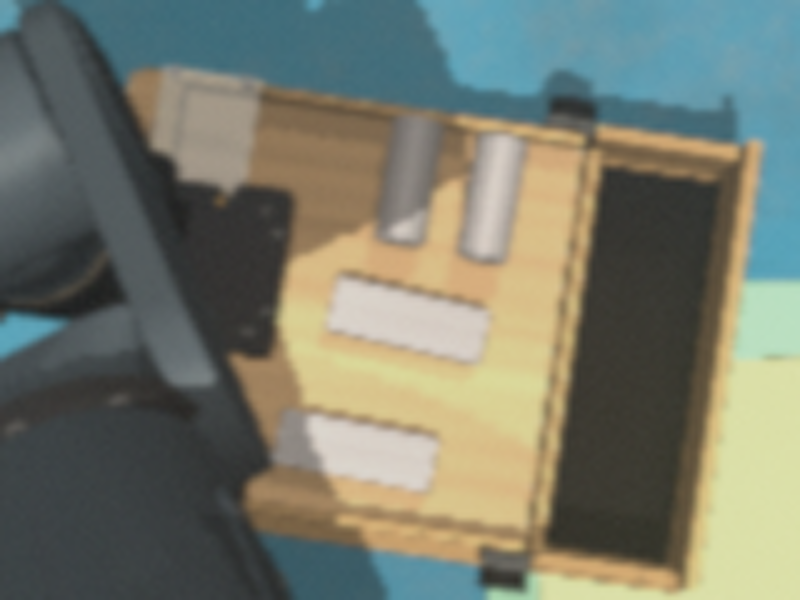

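View pics/side_gc.png

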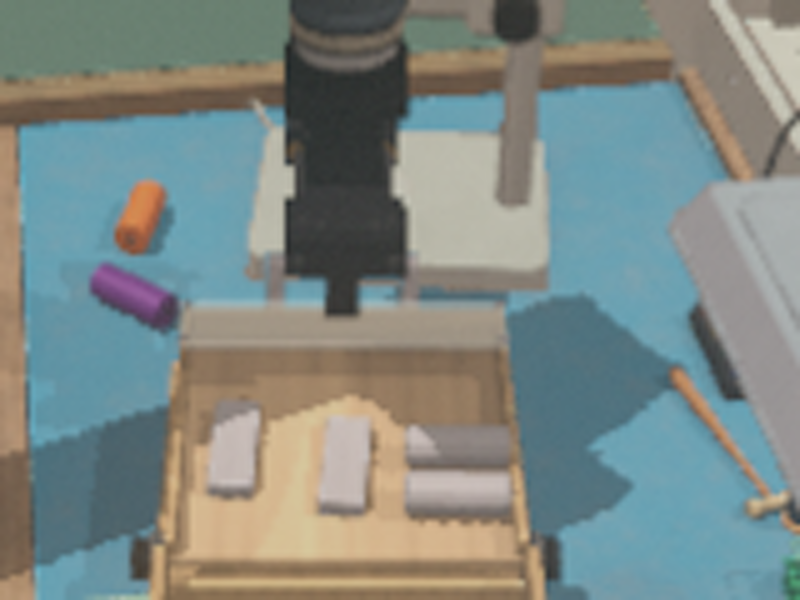

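Request:
play_rows --pt "0 0 0 0 0 0 0" --pt "0 0 0 0 0 0 0" --pt "0 0 0 0 0 0 0" --pt "0 0 0 0 0 0 0" --pt "0 0 0 0 0 0 0" --pt "0 0 0 0 0 0 0" --grip_force 30

```text
time: 2.78
position: [0.5254, 0.3987, 0.1088]
tool_rot: [-0.706, 0.045, -0.045, 0.706]
ft_force: [0.5, 0.1, -1.2]
grip_width: 0.0202
```

Request:
play_rows --pt "0 0 0 0 0 0 0" --pt "0 0 0 0 0 0 0" --pt "0 0 0 0 0 0 0" --grip_force 40

```text
time: 3.03
position: [0.5257, 0.4005, 0.1087]
tool_rot: [-0.704, 0.045, -0.045, 0.707]
ft_force: [1.0, 4.7, -0.7]
grip_width: 0.0118
```

Request:
play_rows --pt "0 0 -0.034 -0.01 0.0048 0 0" --pt "0 0 -0.056 -0.018 0.008 0 0" --pt "0 0 -0.056 -0.018 0.008 0 0" --pt "0 0 -0.056 -0.018 0.008 0 0" --pt "0 0 -0.056 -0.018 0.008 0 0" --pt "0 0 -0.056 -0.018 0.008 0 0" --pt "0 0 0 0 0 0 0"

```text
time: 3.62
position: [0.5241, 0.3888, 0.1394]
tool_rot: [-0.652, 0.042, -0.049, 0.755]
ft_force: [0.5, 8.4, -1.5]
grip_width: 0.0119
```

Run:
```python
from h import *
o=robot.get_obs();m=R.from_quat(o["tool_rot"]).as_matrix(); print(o["position"],m.round(3),o["ft_force"],np.arcsin(m[2,2]),o["moment"])
snap("l1")
overlay("top","pics/top_l1.png","pics/ot1.png",(190,150,350,270),5,.14)
overlay("side","pics/side_l1.png","pics/os1.png",(225,125,345,245),5,.14)
```

```text
[0.52407991 0.38876384 0.13937603] [[ 0.992  0.019  0.127]
 [-0.129  0.145  0.981]
 [ 0.    -0.989  0.146]] [ 0.49607356  8.40099608 -1.51629628] 0.14640282483391814 [ 1.22117146 -0.05541641 -0.05843152]
```

View pics/os1.png

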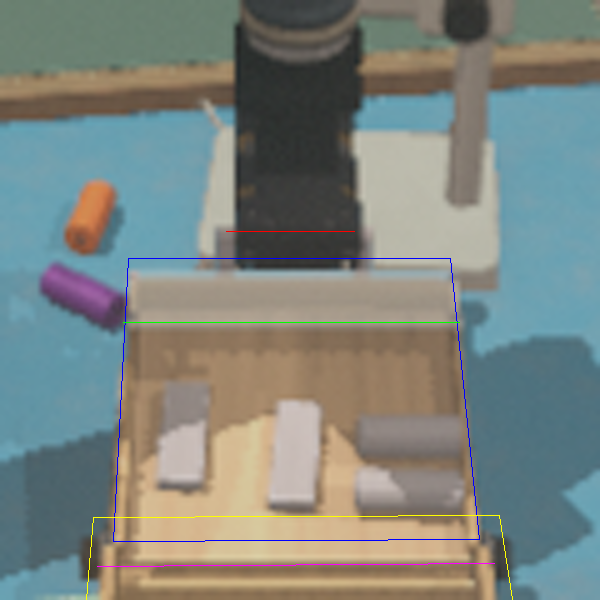

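Request:
play_rows --pt "0 0 -0.045 0.0 0.0064 0 0" --pt "0 0 -0.045 -0.0 0.0064 0 0" --pt "0 0 -0.045 -0.015 0.0064 0 0" --pt "0 0 -0.045 -0.015 0.0064 0 0" --pt "0 0 -0.045 -0.015 0.0064 0 0" --pt "0 0 -0.045 -0.015 0.0064 0 0" --pt "0 0 -0.045 -0.015 0.0064 0 0" --pt "0 0 -0.045 -0.015 0.0064 0 0" --pt "0 0 -0.045 -0.015 0.0064 0 0" --pt "0 0 -0.045 -0.015 0.0064 0 0" --pt "0 0 0 0 0 0 0" --pt "0 0 0 0 0 0 0"

```text
time: 4.72
position: [0.5208, 0.365, 0.1797]
tool_rot: [-0.575, 0.037, -0.052, 0.815]
ft_force: [0.7, 3.2, -4.2]
grip_width: 0.0119
```

Run:
```python
from h import *
o=robot.get_obs();m=R.from_quat(o["tool_rot"]).as_matrix(); print(o["position"],o["ft_force"],np.arcsin(m[2,2]),o["moment"])
snap("l2")
overlay("top","pics/top_l2.png","pics/ot2.png",(190,150,350,270),5,.34)
overlay("side","pics/side_l2.png","pics/os2.png",(225,125,345,245),5,.34)
```

```text
[0.52082244 0.36504992 0.17973506] [ 0.70582986  3.19167723 -4.19688803] 0.34201278068624763 [ 0.03149458 -0.14097731 -0.08161232]
```

View pics/os2.png

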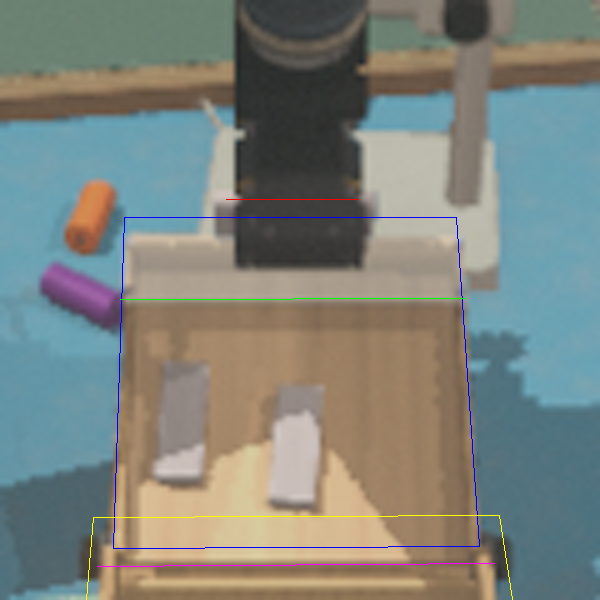

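View pics/ot2.png

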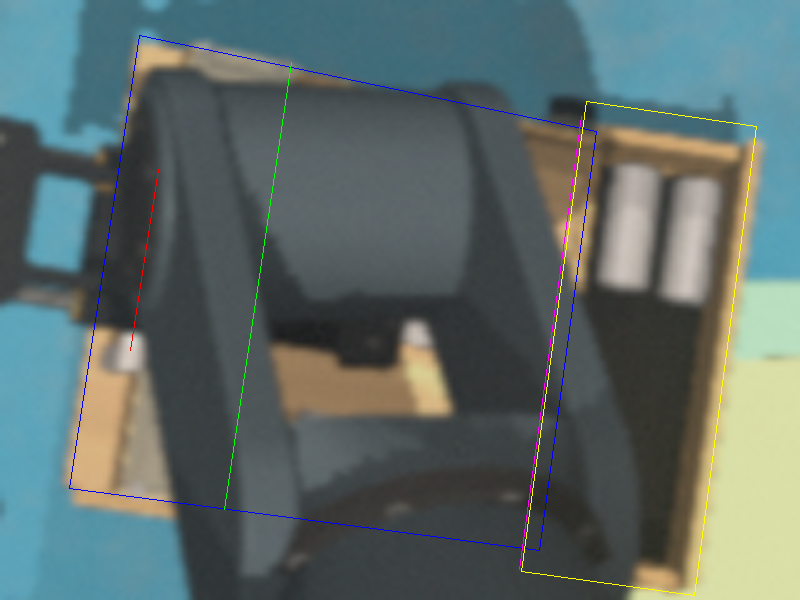

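Request:
play_rows --pt "0.5 0 0 0 0 0 0" --pt "0.5 0 0 0 0 0 0" --pt "0.5 0 0 0 0 0 0" --pt "0.5 0 0 0 0 0 0" --pt "0.5 0 -0.1 0 0 0 0" --pt "0.5 0 -0.2 0 0 0 0" --pt "0.5 0 -0.3 0 0 0 0" --pt "0.5 0 -0.3 0 0 0 0" --pt "0.5 0 -0.3 0 0 0 0" --pt "0.3 0 0 -0.3 0 0 0" --pt "0 0 0 -0.3 0 0 0" --pt "0 0 0 -0.3 0 0 0"

```text
time: 5.82
position: [0.5055, 0.2403, 0.2647]
tool_rot: [-0.575, 0.034, -0.052, 0.816]
ft_force: [0.6, 0.0, -0.0]
grip_width: 0.0309
```

Run:
```python
from h import *
o=robot.get_obs();print(o["q"],o["position"])
snap("r")
overlay("top","pics/top_r.png","pics/ot3.png",(190,150,350,270),5,.34)
overlay("side","pics/side_r.png","pics/os3.png",(225,125,345,245),5,.34)
```

```text
[ 0.07240754  0.37779744  1.7065252   0.39552208  1.01997637 -1.57690759] [0.50548652 0.24027543 0.26473103]
```

View pics/os3.png

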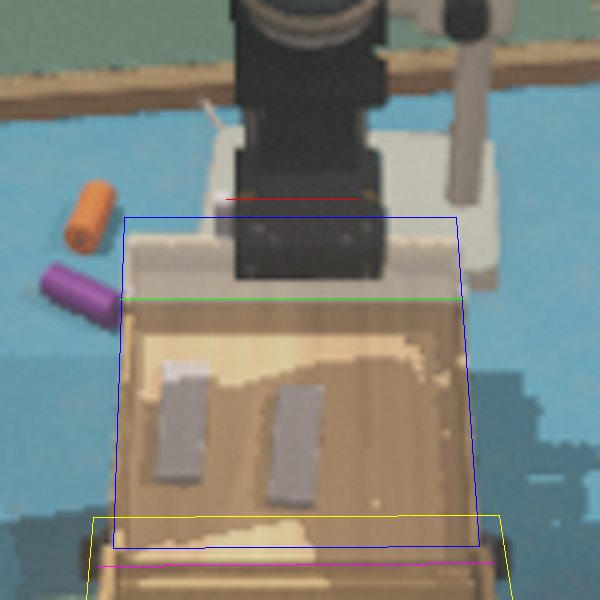

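View pics/ot3.png

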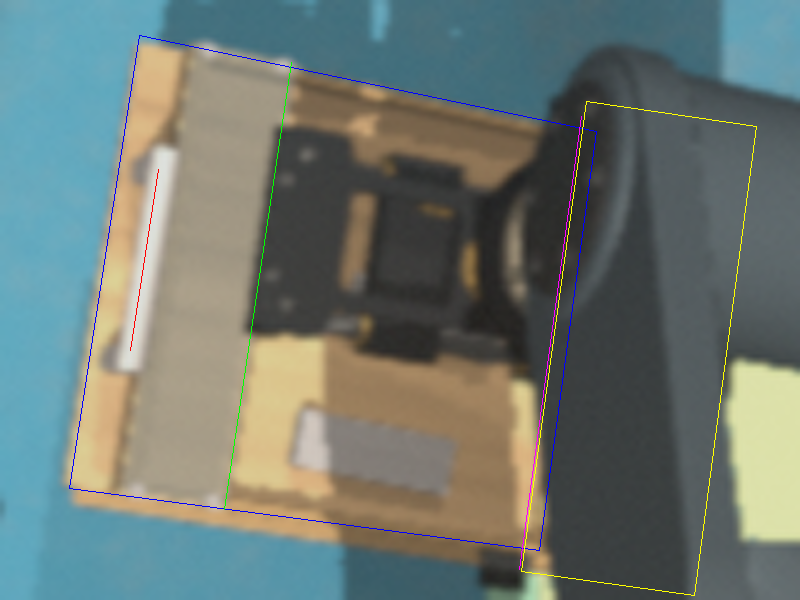

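```bash
cat >> h.py <<'E'
def onboard(n,uv,tilt,zf):
    """pixel -> board coords (x,y) on plane zf above top face"""
    out=[]
    for q in uv:
        f=lambda v:proj(n,stand((v[0],v[1],zf),tilt,True))[0]-np.array(q)
        out.append(least_squares(f,[0,.1]).x)
    return np.array(out)
def target(x,y,h,tilt=.34):
    """tool with jaws along +ex, fingertips h above face at board (x,y)"""
    ex,ey,n=frame(tilt); rel(stand((x,y,h+.025),tilt,True),np.c_[-ey,-n,ex])
E
python3 - <<'E'
from h import *
sp=lambda x,y:(225+(x+.5)/5-.5,125+(y+.5)/5-.5)
tp=lambda x,y:(190+(x+.5)/5-.5,150+(y+.5)/5-.5)
for n,p,q in [("side",sp,[(278,385),(324,385),(315,503),(268,500)]),("side",sp,[(165,362),(211,363),(202,482),(155,477)]),("top",tp,[(302,405),(456,440),(445,494),(290,465)])]:
    b=onboard(n,[p(*a) for a in q],.34,.012); print(n,(b*1000).round(1).tolist(),b.mean(0))
target(0,.015,.05)
E
```

```text
side [[-9.8, 112.6], [18.4, 112.5], [11.2, 31.1], [-16.7, 33.3]] [0.00076575 0.07238904]
side [[-79.4, 129.4], [-51.0, 128.6], [-56.0, 45.5], [-84.0, 49.0]] [-0.06760572  0.08813937]
top [[-52.6, 131.0], [-58.3, 50.6], [-85.5, 52.3], [-82.1, 132.6]] [-0.06961297  0.09162093]
pos [0.5041 0.2379 0.2624] F [ 0.24  0.03 -0.83] t 5.92
shift/100mm [-0.     1.068 -1.152] turn/180 [ 3.000e-04  4.983e-01 -1.000e-04]
```

Request:
play_rows --pt "0.1 0 0 0 0 0.0383 0" --pt "0.1 0 0 0 0 0.0383 0" --pt "0.1 0 0 0 0 0.0383 0" --pt "0.1 0 0 0 0 0.0383 0" --pt "0.1 0 0 0 0 0.0383 0" --pt "0.1 0 0 0 0 0.0383 0" --pt "0.1 0 0 0 0 0.0383 0" --pt "0.1 0 0 0 0 0.0383 0" --pt "0.1 0 0 0 0 0.0383 0" --pt "0.1 0 0 0 0 0.0383 0" --pt "0.1 0 0 0 0 0.0383 0" --pt "0.1 0 0 0 0 0.0383 0"

```text
time: 6.92
position: [0.5057, 0.2419, 0.264]
tool_rot: [-0.396, 0.568, -0.42, 0.587]
ft_force: [-0.8, 0.1, -1.1]
grip_width: 0.0086
```

Request:
play_rows --pt "0.1 0 0 0 0 0.0383 0" --pt "0.1 0 0 0 0 0 0" --pt "0.1 0 0 0 0 0 0"

```text
time: 7.17
position: [0.5056, 0.2417, 0.2637]
tool_rot: [-0.372, 0.599, -0.442, 0.554]
ft_force: [-0.4, -0.9, 0.3]
grip_width: 0.0089
```

Run:
```python
from h import *
target(-.002,.012,.04)
print(robot.get_obs()["q"],robot.get_obs()["grip_width"])
```

```text
pos [0.5056 0.2417 0.2637] F [-0.35 -0.86  0.33] t 7.17
shift/100mm [ 1.226  1.165 -0.05 ] turn/180 [-0.0004  0.0029 -0.0007]
[ 0.07490338  0.38071193  1.7050272   0.39579407  1.02037534 -0.01207396] 0.008937319785971553
```

Request:
play_rows --pt "0.1 0.3 0 0 0 0 0" --pt "0.1 0.3 0 -0.05 0 0 0" --pt "0.1 0.3 0 0 0 0 0" --pt "0.1 0.326 0 0 0 0 0" --pt "0.1 0 0.3 0 0 0 0" --pt "0.1 0 0.3 0 0 0 0" --pt "0.1 0 0.3 0 0 0 0" --pt "0.1 0 0.265 0 0 0 0" --pt "0.1 0 0 0 0 0 0" --pt "0.1 0 0 0 0 0 0"

```text
time: 8.0
position: [0.4911, 0.1663, 0.1115]
tool_rot: [-0.373, 0.601, -0.441, 0.553]
ft_force: [-0.4, 0.3, 0.4]
grip_width: 0.0087
```

Run:
```python
from h import *
target(-.002,.012,.004)
snap("p")
overlay("top","pics/top_p.png","pics/ot4.png",(190,150,350,270),5,.34)
overlay("side","pics/side_p.png","pics/os4.png",(225,125,345,245),5,.34)
```

```text
pos [0.4911 0.1663 0.1115] F [-0.35  0.3   0.45] t 8.0
shift/100mm [-0.006  0.348  0.014] turn/180 [ 0.0007  0.0022 -0.0006]
```

View pics/os4.png

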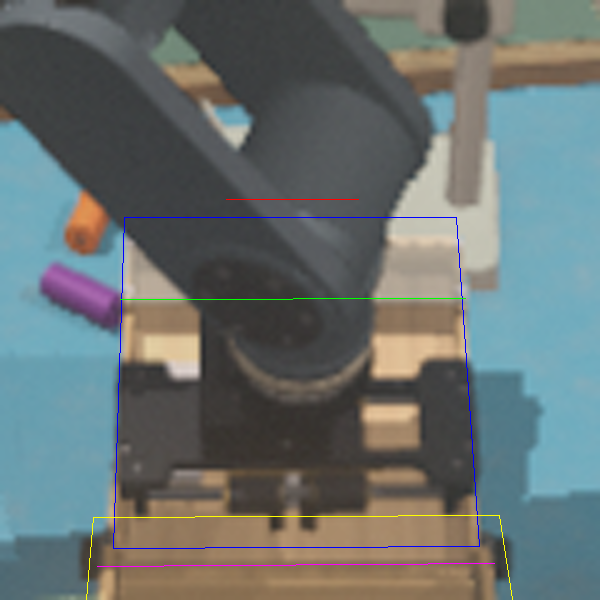

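View pics/ot4.png

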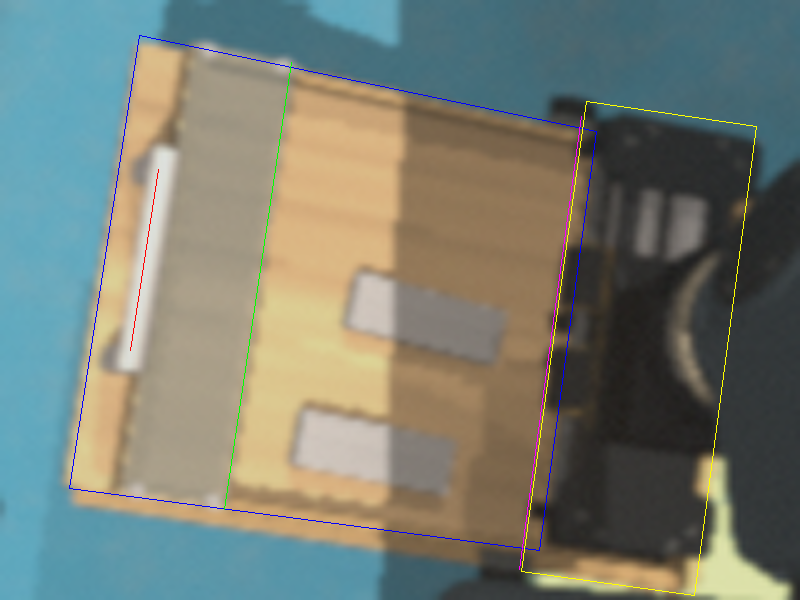

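Request:
play_rows --pt "0.1 0 0.15 0 0 0 0" --pt "0.1 0 0.12 0 0 0 0" --pt "0.1 0 0.06 0 0 0 0" --pt "0.1 0 0 0 0 0 0" --pt "0.1 0 0 0 0 0 0"

```text
time: 8.52
position: [0.4931, 0.1769, 0.0813]
tool_rot: [-0.372, 0.6, -0.442, 0.553]
ft_force: [0.1, 0.3, -1.1]
grip_width: 0.0083
```

Run:
```python
from h import *
target(-.001,.1155,.004); print(robot.get_obs()["ft_force"])
```

```text
pos [0.4931 0.1769 0.0813] F [ 0.11  0.27 -1.11] t 8.52
shift/100mm [-1.041  0.029  0.023] turn/180 [-0.0002  0.0019 -0.0006]
[ 0.11231275  0.26846352 -1.11048693]
```

Request:
play_rows --pt "0.1 0 0.02 0.01 0 0 0" --pt "0.1 -0.06 0 0 0 0 0" --pt "0.1 -0.06 0 0 0 0 0" --pt "0.1 -0.06 0 0 0 0 0" --pt "0.1 -0.06 0 0 0 0 0" --pt "0.1 -0.06 0 0 0 0 0" --pt "0.1 -0.06 0 0 0 0 0" --pt "0.1 -0.06 0 0 0 0 0" --pt "0.1 -0.06 0 0 0 0 0" --pt "0.1 -0.06 0 0 0 0 0" --pt "0.1 -0.06 0 0 0 0 0" --pt "0.1 0 0 0 0 0 0"

```text
time: 9.52
position: [0.5008, 0.2349, 0.0997]
tool_rot: [-0.372, 0.6, -0.442, 0.553]
ft_force: [-0.3, 0.5, -0.5]
grip_width: 0.0089
```

Run:
```python
from h import *
target(-.001,.1155,.004)
snap("q")
overlay("top","pics/top_q.png","pics/ot5.png",(190,150,350,270),5,.34)
overlay("side","pics/side_q.png","pics/os5.png",(225,125,345,245),5,.34)
```

```text
pos [0.5008 0.2349 0.0997] F [-0.32  0.51 -0.47] t 9.52
shift/100mm [-0.428  0.007  0.014] turn/180 [-0.0001  0.002  -0.0009]
```

View pics/os5.png

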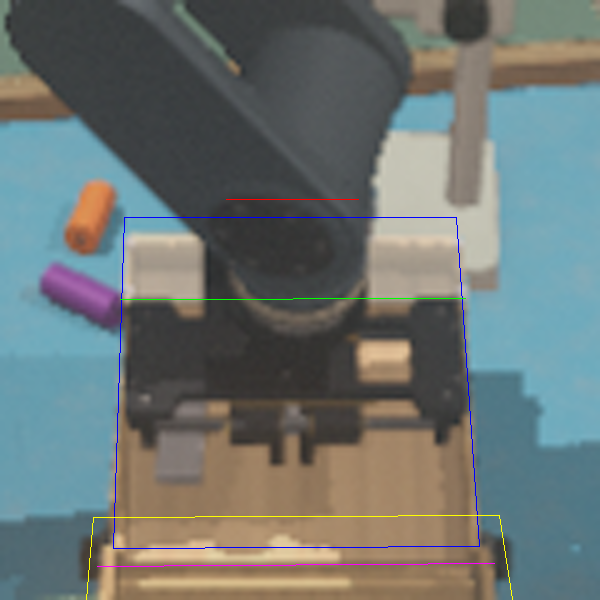

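View pics/ot5.png

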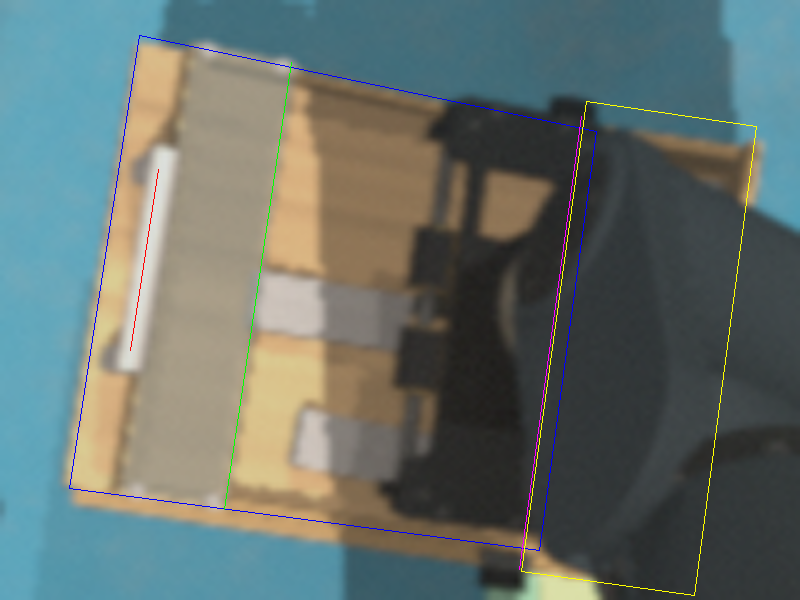

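Request:
play_rows --pt "0.1 -0.06 0.0 0.01 0 0 0" --pt "0.1 -0.06 0 0 0 0 0" --pt "0.1 -0.06 0 0 0 0 0" --pt "0.1 -0.06 0 0 0 0 0" --pt "0.1 -0.06 0 0 0 0 0" --pt "0.1 -0.04 0 0 0 0 0" --pt "0.1 -0.02 0 0 0 0 0" --pt "0.1 0 0 0 0 0 0"

```text
time: 10.28
position: [0.5059, 0.2678, 0.1116]
tool_rot: [-0.372, 0.6, -0.442, 0.553]
ft_force: [0.2, -0.1, -0.2]
grip_width: 0.0089
```

Run:
```python
from h import *
target(-.001,.1155,.004)
```

```text
pos [0.5059 0.2678 0.1116] F [ 0.25 -0.13 -0.21] t 10.28
shift/100mm [-0.074  0.007  0.003] turn/180 [-0.0002  0.0019 -0.0007]
```

Request:
play_rows --pt "0.1 -0.015 0 0 0 0 0" --pt "0.1 -0.015 0 0 0 0 0" --pt "0.1 -0.015 0 0 0 0 0" --pt "0.1 0 0 0 0 0 0"

```text
time: 10.62
position: [0.5064, 0.2713, 0.1128]
tool_rot: [-0.372, 0.601, -0.442, 0.553]
ft_force: [-0.5, -1.0, -0.3]
grip_width: 0.0085
```

Request:
play_rows --pt "0.1 -0.01 0 0 0 0 0" --pt "0.1 -0.01 0 0 0 0 0" --pt "0.1 0 0 0 0 0 0"

```text
time: 10.87
position: [0.5065, 0.2728, 0.1134]
tool_rot: [-0.372, 0.6, -0.442, 0.553]
ft_force: [0.4, -2.7, -0.2]
grip_width: 0.0087
```

Request:
play_rows --pt "0.1 -0.01 0 0 0 0 0" --pt "0.1 -0.01 0 0 0 0 0" --pt "0.1 0 0 0 0 0 0"

```text
time: 11.12
position: [0.5065, 0.2732, 0.1135]
tool_rot: [-0.373, 0.599, -0.443, 0.552]
ft_force: [-1.9, -9.7, -0.7]
grip_width: 0.0087
```

Request:
play_rows --pt "0.1 -0.01 0 0 0 0 0" --pt "0.1 0 0 0 0 0 0"

```text
time: 11.28
position: [0.5065, 0.2733, 0.1135]
tool_rot: [-0.374, 0.599, -0.443, 0.552]
ft_force: [-1.8, -13.2, -0.9]
grip_width: 0.0086
```

Request:
play_rows --pt "0.1 0.06 0 0 0 0 0" --pt "0.1 0.15 0 0 0 0 0" --pt "0.1 0.1 -0.15 0 0 0 0" --pt "0.1 0.3 -0.15 0 0 0 0" --pt "0.1 0.3 0 0 0 0 0" --pt "0.1 0 0 0 0 0 0" --pt "0.1 0 0 0 0 0 0"

```text
time: 11.87
position: [0.4957, 0.1801, 0.1122]
tool_rot: [-0.371, 0.602, -0.443, 0.552]
ft_force: [-1.0, -0.3, 0.4]
grip_width: 0.009
```

Run:
```python
from h import *
target(-.070,.030,.035)
snap("s")
overlay("top","pics/top_s.png","pics/ot6.png",(190,150,350,270),5,.34)
```

```text
pos [0.4957 0.1801 0.1122] F [-0.98 -0.28  0.41] t 11.87
shift/100mm [-0.051 -0.003 -0.696] turn/180 [-0.0002  0.0005 -0.0009]
```

View pics/ot6.png

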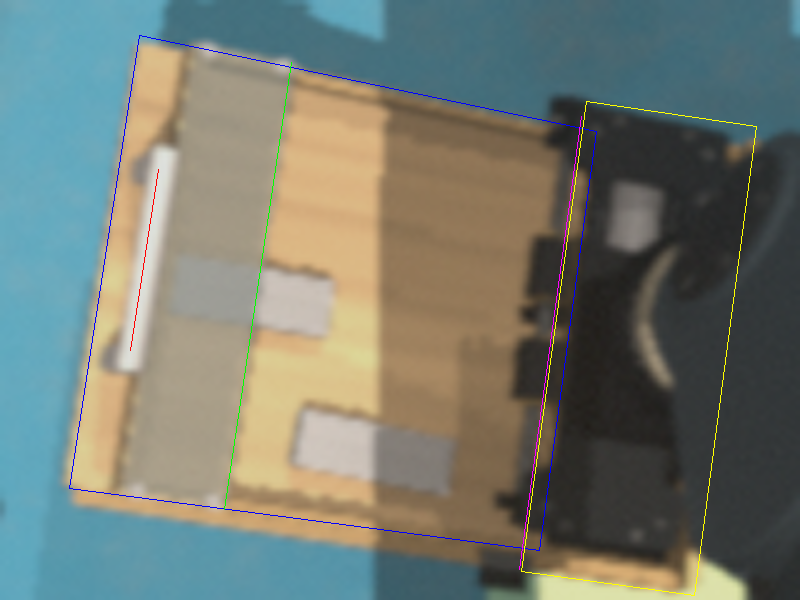

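Request:
play_rows --pt "0.1 -0.02 0 -0.2 0 0 0" --pt "0.1 -0.02 0 -0.25 0 0 0" --pt "0.1 0 0 -0.25 0 0 0" --pt "0.1 0 0.15 0 0 0 0" --pt "0.1 0 0.1 0 0 0 0" --pt "0.1 0 0.06 0 0 0 0" --pt "0.1 0 0 0 0 0 0"

```text
time: 12.55
position: [0.4275, 0.2046, 0.0835]
tool_rot: [-0.373, 0.6, -0.441, 0.553]
ft_force: [0.9, 0.6, -0.2]
grip_width: 0.0089
```

Run:
```python
from h import *
target(-.070,.1165,.0045)
```

```text
pos [0.4275 0.2046 0.0835] F [ 0.92  0.6  -0.23] t 12.55
shift/100mm [-0.861 -0.019  0.018] turn/180 [ 0.0003  0.0022 -0.0007]
```

Request:
play_rows --pt "0.1 -0.03 -0.02 0.01 0 0 0" --pt "0.1 -0.06 0 0 0 0 0" --pt "0.1 -0.06 0 0 0 0 0" --pt "0.1 -0.06 0 0 0 0 0" --pt "0.1 -0.06 0 0 0 0 0" --pt "0.1 -0.06 0 0 0 0 0" --pt "0.1 -0.06 0 0 0 0 0" --pt "0.1 -0.06 0 0 0 0 0" --pt "0.1 -0.06 0 0 0 0 0" --pt "0.1 -0.06 0 0 0 0 0" --pt "0.1 0 0 0 0 0 0"

```text
time: 13.47
position: [0.4351, 0.257, 0.1057]
tool_rot: [-0.372, 0.6, -0.442, 0.553]
ft_force: [-0.7, 0.2, 0.4]
grip_width: 0.0086
```

Run:
```python
from h import *
target(-.070,.1139,.0045)
snap("t")
overlay("top","pics/top_t.png","pics/ot7.png",(190,150,350,270),5,.34)
```

```text
pos [0.4351 0.257  0.1057] F [-0.68  0.16  0.35] t 13.47
shift/100mm [-0.262  0.012  0.004] turn/180 [-0.0002  0.002  -0.0009]
```

View pics/ot7.png

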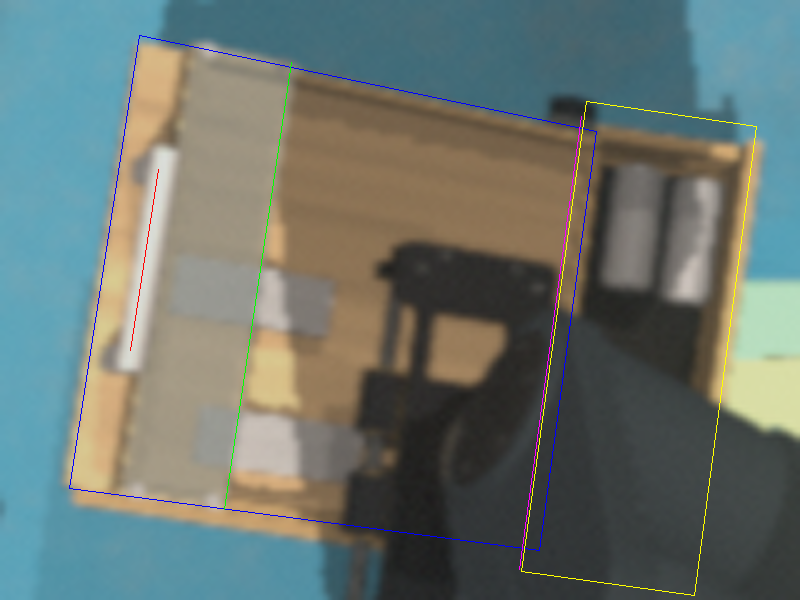

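Good; 26 mm left. Close in, then feel.

Request:
play_rows --pt "0.1 -0.06 0 0 0 0 0" --pt "0.1 -0.06 0 0 0 0 0" --pt "0.1 -0.05 0 0 0 0 0" --pt "0.1 -0.03 0 0 0 0 0" --pt "0.1 -0.015 0 0 0 0 0" --pt "0.1 0 0 0 0 0 0"

```text
time: 14.07
position: [0.4374, 0.2764, 0.1126]
tool_rot: [-0.372, 0.6, -0.442, 0.553]
ft_force: [0.2, 0.2, 0.9]
grip_width: 0.0089
```

Request:
play_rows --pt "0.1 -0.01 0 0 0 0 0" --pt "0.1 -0.01 0 0 0 0 0" --pt "0.1 -0.01 0 0 0 0 0" --pt "0.1 0 0 0 0 0 0"

```text
time: 14.4
position: [0.4377, 0.2787, 0.1134]
tool_rot: [-0.372, 0.601, -0.442, 0.553]
ft_force: [0.5, -0.4, -0.3]
grip_width: 0.0084
```

Request:
play_rows --pt "0.1 -0.01 0 0 0 0 0" --pt "0.1 -0.01 0 0 0 0 0" --pt "0.1 0 0 0 0 0 0"

```text
time: 14.65
position: [0.438, 0.2807, 0.1141]
tool_rot: [-0.372, 0.601, -0.442, 0.553]
ft_force: [-0.5, -1.1, -0.7]
grip_width: 0.0089
```

Request:
play_rows --pt "0.1 -0.01 0 0 0 0 0" --pt "0.1 -0.01 0 0 0 0 0" --pt "0.1 0 0 0 0 0 0"

```text
time: 14.9
position: [0.438, 0.2819, 0.1145]
tool_rot: [-0.372, 0.6, -0.442, 0.553]
ft_force: [-0.7, -6.0, -0.4]
grip_width: 0.0084
```

Request:
play_rows --pt "0.1 -0.01 0 0 0 0 0" --pt "0.1 0 0 0 0 0 0"

```text
time: 15.07
position: [0.438, 0.282, 0.1145]
tool_rot: [-0.373, 0.6, -0.443, 0.553]
ft_force: [-0.7, -9.6, -0.6]
grip_width: 0.0087
```

Request:
play_rows --pt "0.1 -0.01 0 0 0 0 0" --pt "0.1 0 0 0 0 0 0" --pt "0.1 0.06 0 0 0 0 0" --pt "0.1 0.15 0 0 0 0 0" --pt "0.1 0.1 -0.15 0 0 0 0" --pt "0.1 0.0 -0.3 0 0 0 0" --pt "0.1 0.2 -0.3 0 0 0 0" --pt "0.1 0.3 -0.3 0 0 0 0" --pt "0.1 0.3 -0.2 0 0 0 0" --pt "0.1 0.1 0 0 0 0 0" --pt "0.1 0 0 0 0 0 0"

```text
time: 15.98
position: [0.4206, 0.1283, 0.193]
tool_rot: [-0.37, 0.601, -0.444, 0.552]
ft_force: [-0.8, 0.5, 0.9]
grip_width: 0.0091
```

Run:
```python
from h import *
snap("u")
overlay("top","pics/top_u.png","pics/ot8.png",(190,150,350,270),5,.34)
overlay("side","pics/side_u.png","pics/os8.png",(225,125,345,245),5,.34)
```

```text
(no output)
```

View pics/ot8.png

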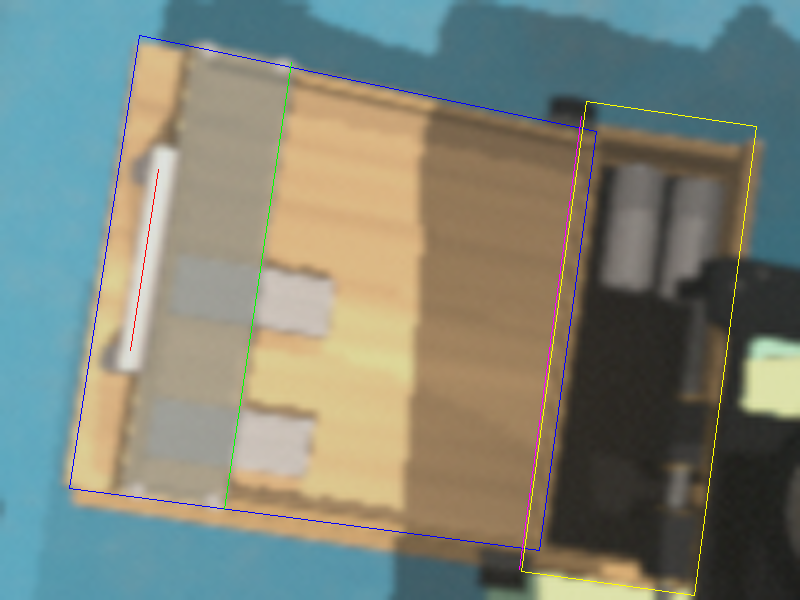

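View pics/os8.png

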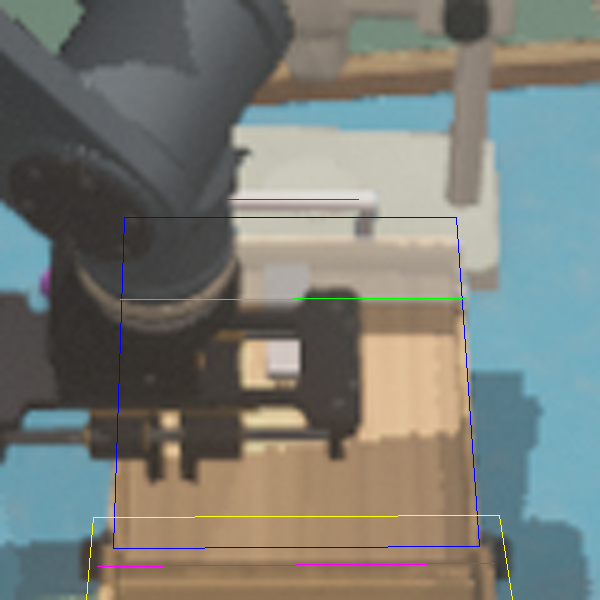

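Run:
```python
from h import *
tp=lambda x,y:(190+(x+.5)/5-.5,150+(y+.5)/5-.5)
for q in [[(178,255),(333,278),(325,337),(170,313)],[(152,400),(315,413),(305,476),(145,458)]]:
    b=onboard("top",[tp(*a) for a in q],.34,.012); d=b[0]+b[3]-b[1]-b[2]; print((b*1000).round(1).tolist(),b.mean(0),np.arctan2(-d[0],d[1]))
a=cv2.imread("pics/top_u.png")[195:255,210:270]; cv2.imwrite("pics/z.png",cv2.resize(a,None,fx=10,fy=10,interpolation=cv2.INTER_CUBIC))
```

```text
[[8.7, 201.5], [10.6, 124.9], [-18.4, 124.6], [-19.1, 201.1]] [-0.00455157  0.16302678] 0.017562216969268612
[[-61.0, 203.3], [-55.5, 124.0], [-86.3, 124.4], [-88.4, 202.5]] [-0.07278214  0.16356562] 0.047730391714959214
```

View pics/z.png

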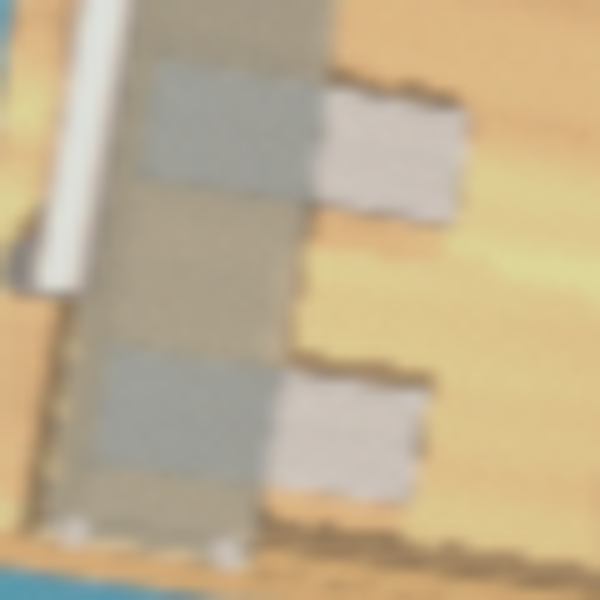

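Run:
```python
from rig import robot,ticket
print(robot.get_obs()["ft_force"],robot.get_obs()["joint_velocities"].round(3)); print(ticket.hand_in())
```

```text
[-0.17588451  0.46038266  0.14171792] [ 0.032  0.011  0.    -0.003  0.     0.001]
the job is handed in; nothing more can be done
None
```

I raised the board by its handle to about 0.34 rad. Both round bars rolled into the trough without being touched, and both flat bars held their place. I let go, and the board stayed tilted.

I then pushed each flat bar up the slope with both fingertips until it stopped moving. The force rose to about 13 N on the first bar. On the second it was last read at about 10 N, followed by one more 1 mm press with no force reading. The two stop positions agreed to about 0.1 mm along the slope.

**Last checks, before handing in at about 16 s:**
- **Flat bars home:** in the top picture both lower ends lie about 124.5 mm up from the hinge; fully home is 125 mm.
- **Squareness:** measured yaw was about 0.02 rad for the first bar and 0.05 rad for the second, limited by pixel noise. A closer look at the edges gave readings within about 0.04 rad. Both are inside the 0.09 rad limit.
- **Board and round bars:** the board is still at about 0.34 rad, and both round bars lie in the trough.
- **Robot clear:** the wrist force is near zero, so nothing is being touched.
- **Bystanders:** I did not check the blower and gauge in the later pictures, but the arm stayed well away from them.

No check failed. The side and top cameras disagreed by 2 to 3 mm on positions, which is about the calibration tolerance.

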